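# Tighten the ring clamp until its indicator tab pops out

## Task

Two identical bench screw clamps stand among the gauges; one has a bearing ring lying under its pressure bar, the other is empty. Turn the black bar handle of the clamp with the ring clockwise (seen from above) until the brass indicator tab has popped right out of the front of its base, then stop, at most some 20 degrees further, and let go. Leave the empty clamp's handle as it is.

Things in the scene. Friction and masses are not known exactly. Their poses are not given: they have to be found in the camera images.
- ring_clamp_grip (a point): Grip point on the bar handle of the fixed clamp with the ring: on its vertical screw axis, 142 mm above the bench. Bar: 66 mm along x, 14 mm thick along y, from 16 mm below to 14 mm above this point; turns about z in place, neither rising nor sinking. Beneath it a slim stem, then a 26 mm wide collar with its top 29 mm below this point, on the clamp's 44 mm wide arm, top 36 mm below.
- ring_clamp_screw (a joint): Turn of that handle, rad, growing clockwise from above (tightening); starts at 0 to 0.35. Lowers the pressure bar 5 mm per rad; it meets the ring at about 0.4, the tab starts at 1.05, is fully out at 1.3; past 1.8 over-tightened (stop at 2.0). Takes 0.12, later 0.2 N m; stays where left. At 0 the bar points 0.65 rad anticlockwise of the clamp's fore-and-aft line; tab out: 0.65 rad clockwise of it.
- ring_clamp_tab (a joint): Brass tab, 20 mm wide, 8 mm high, 11 mm above the bench, in the front of that clamp's base, which faces the robot within 20 degrees: how far it stands out, m; 0 flush, 0.012 fully out. Moved only by the spring inside. The clamp is a grey C-frame on a 140 x 100 mm base 22 mm thick; on its steel anvil disc lies the steel ring, 70 mm across, 24 mm high, under the pressure bar.
- empty_clamp_bar_end (a point): Point on the bar handle of the other clamp, a bystander of the same size and look with no ring in it: 30 mm from its screw axis along the bar (x axis outward along the bar), 142 mm above the bench. This handle is to stay as it is. Between the two clamps stands a fixed gauge about 280 mm tall: pass over it with the gripper's fingertips above 330 mm.

How it is judged:
By the outcome, as a careful person would: the job done as asked, in the order asked, and still so for the second after the job is handed in, with the robot touching nothing.
It also fails if it takes over 37 s, if anything falls off the work surface, if the arm or the gripper's body presses on something with over 40 N, if the wrist force passes 120 N, or if a joint passes its speed limit or range.

## Robot

A 7-joint arm with a two-finger parallel gripper is mounted at the origin on the work surface; the furniture and walls round the work are solid. World frame = base frame: x ahead of the robot, y to its left, z up, the work surface at z = 0. Lengths are in m, angles in rad, forces in N, time in s.
With the tool pointing down it reaches from about 0.4 to 0.85 m from the base axis. Payload 10.4 kg.
Tool frame: the origin (TCP) lies at the centre of the arm's flange, where the gripper is bolted on; the fingertips stand 182 mm ahead of it and the grasp point (between the pads) lies 164 mm ahead of it; z points along the fingers, y is the direction in which the jaws open and shut (so a half turn about z gives the same grasp; the last joint's range is limited). The gripper opens to 87 mm and grips with 3 to 60 N. Pads are 19 mm wide; open, the fingers measure 117 mm over their backs; the gripper's body (75 mm by 190 mm) begins 51 mm behind the grasp point.
Start: joints at [-1.237, 0.332, -0.065, 1.46, 0.022, 1.35, -0.088], TCP at [0.218, 0.586, 0.405] pointing down, gripper open.
Joint ranges: [-2.6, 2.6], [-0.5, 2.12], [-1.47, 1.34], [0.16, 2.42], [-1.27, 4.41], [0.06, 2.06], [-2.6, 2.6]. Speed limits (rad/s): [2.22, 2.22, 2.79, 2.79, 3.14, 3.14, 3.14].

## Interface

Orientations are given as a unit quaternion [w, x, y, z].
In Python, from bench import sense, snapshot, hand_in, outline_of gives the robot as it stands.
- The arm moves only by the tool jog_arm, never from a script. Its argument "rows" is a list of rows, each an object with "hand": the finger opening in m, from 0 to 0.087; "linear": the shift along the tool's x, y, z in m, a list of three; "twist": the turn, a rotation vector about the tool's x, y, z in rad, a list of three. A call has 1 to 10 rows; each row shifts and turns the commanded pose from where the row before left it, along the tool's axes as they then stand; what a row does not reach is not made up. A row lasts 1/12 s, in which the tool goes at most 41.7 mm and 7.16 degrees, less where a joint would pass 70% of its speed; a pose out of reach is approached as far as the arm can. A call with a gripper value outside its range is refused whole. The fingers move at their own pace and stop on an object; "grip_force" is the grip in N (left out, the last holds). Time passes only in rows, so rows that do not move let the fingers close. It gives the time, the measured TCP pose, the force and the opening at its end, in the units of the state.
- sense(): the state, without advancing time (a new reading comes with each control period).
- snapshot(name): name is "scene" or "top" or "wrist"; returns a dict with "image" (384x512x3 uint8, red, green, blue), "fx", "fy", "cx", "cy" (pixels), "R" (3x3) and "t" (3): a world point X has camera coordinates R X + t. Camera axes: x right, y down, z forward; pixel columns grow to the right and rows downward; lengths in m; the calibration is good to about 2 mm. A picture is of the moment at which its call begins. There is no depth.
- hand_in(): hands the job in, once; it reports no verdict.
Trained networks look in the newest picture that a camera, given by its name, has taken for a name from the list of things; names that differ only in an ending like _2 or _b are one class to them, and where a whole thing is asked for, a point or a joint stands for the part that bears it (a point fixed in the world has none). Each returns a list of dicts, best first, with "p" (0 to 1); they miss things now and then, are a little off and sometimes report something else, mostly with a low value. They report only what shows in the picture. A call takes as long as a camera call.
- outline_of(thing, camera): "mask" (384x512 bool, what is visible of it) and "bbox" ([centre column, centre row, width, height] in pixels, round what is visible of it).
The state is a dict: "clock": time; "joint_positions": joint angles; "qvel": joint speeds; "joint_efforts": joint torques, N m; "eef_pos": TCP position; "orientation": TCP orientation; "wrist_force": force on the tool from outside, world axes, zero at the start; "ft_torque": the same for the moment, N m; "finger_gap": opening from 0.0 (shut) to 1.0 (fully open).
Only numpy, scipy, OpenCV 4.12 (cv2) and the standard library are available. Lean on these libraries where they do the work, as an engineer would, in place of code of your own. Each camera call takes 0.05 s, during which the arm holds its last target. There are 200 camera calls.

## Working session

There is one attempt and no reset: what is moved stays moved. The work goes in short steps, Python scripts to look and compute and a tool call to move; the robot and the scene stay as the last step left them, time stands still between calls to the robot, and variables do not carry over. Pictures are saved under pics/ and viewed, about 8 in all and at most 12, crops included, and the job is handed in when it is done.

Besides the shell and the picture viewer there is one more tool, called after ">>>" as name([rows], argument=value, ...), one row to a line, values as JSON. jog_arm: Moves the arm, as the interface text tells. Its arguments: {"type":"object","properties":{"rows":{"type":"array"},"grip_force":{"type":"number"}},"required":["rows"]}

```bash
mkdir -p pics; ls; cat > h.py <<'E'
import numpy as np, cv2
from bench import *
def save(im,n): cv2.imwrite(f'pics/{n}.png',cv2.cvtColor(im,cv2.COLOR_RGB2BGR))
def ray(s,u,v,z):
    R=np.array(s['R']);t=np.array(s['t']);c=-R.T@t
    d=R.T@np.array([(u-s['cx'])/s['fx'],(v-s['cy'])/s['fy'],1]); return c+d*(z-c[2])/d[2]
def proj(s,X):
    p=np.array(s['R'])@np.array(X)+np.array(s['t']); return np.array([p[0]/p[2]*s['fx']+s['cx'],p[1]/p[2]*s['fy']+s['cy']])
E
python3 - <<'E'
from h import *
st=sense(); print({k:np.round(v,3) for k,v in st.items()})
ims=[]
for n in ['scene','top']:
    s=snapshot(n); ims.append(s['image']); print(n,'cam',np.round(-np.array(s['R']).T@np.array(s['t']),3),s['fx'])
    for th in ['ring_clamp_grip','ring_clamp_screw','ring_clamp_tab','empty_clamp_bar_end']:
        for o in outline_of(th,n)[:4]:
            ys,xs=np.nonzero(o['mask']); print(th,round(o['p'],2),np.round(o['bbox'],0),len(xs))
    save(s['image'],n)
E
```

```text
pics
{'clock': np.float64(0.0), 'joint_positions': array([-1.237,  0.333, -0.065,  1.461,  0.022,  1.35 , -0.089]), 'qvel': array([ 0.   , -0.001, -0.001, -0.   ,  0.001, -0.001,  0.001]), 'joint_efforts': array([-1.0000e-03, -6.2324e+01,  2.4000e-02, -3.8992e+01, -6.1000e-02,
        3.9000e-02,  0.0000e+00]), 'eef_pos': array([0.218, 0.585, 0.404]), 'orientation': array([-0.   ,  0.177,  0.984, -0.001]), 'wrist_force': array([ 0.097, -0.823, -0.104]), 'ft_torque': array([-0.013,  0.022, -0.037]), 'finger_gap': np.float64(1.001)}
scene cam [ 0.924 -0.325  0.759] 399.7117017926329
ring_clamp_grip 0.96 [165. 234.  35.  18.] 448
ring_clamp_screw 0.79 [164. 233.  34.  23.] 439
empty_clamp_bar_end 0.77 [278. 145.  20.  14.] 265
top cam [0.386 0.247 0.928] 421.63733091101795
ring_clamp_grip 0.82 [365. 236.  33.  31.] 357
ring_clamp_screw 0.85 [363. 236.  30.  30.] 357
empty_clamp_bar_end 0.87 [145. 215.  26.  33.] 350
```

View pics/scene.png

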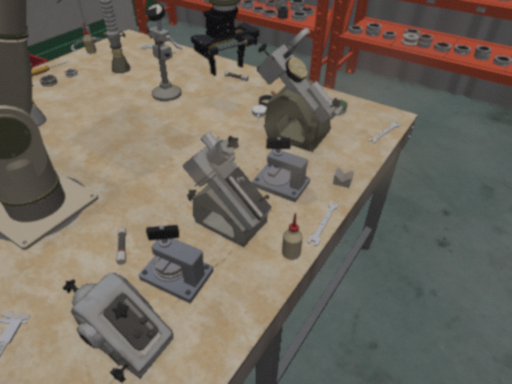

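View pics/top.png

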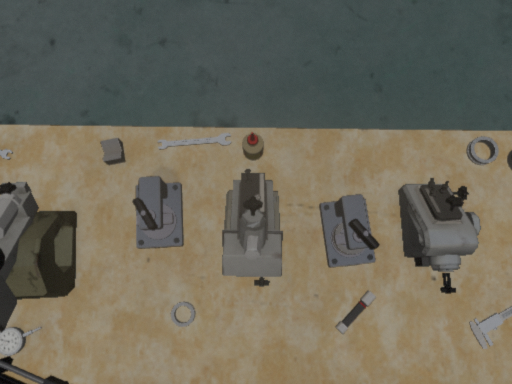

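The networks put the ring clamp at top (365,236) and scene (165,234), and the empty one at top (145,215) and scene (278,145). I'll check this on enlarged crops and measure the handles.

```bash
python3 - <<'E'
from h import *
from scipy.optimize import least_squares
S={n:snapshot(n) for n in ['scene','top']}
c=lambda im,u,v,w: cv2.resize(im[v-w*3//4:v+w*3//4,u-w:u+w],(400,300),interpolation=cv2.INTER_CUBIC)
a=np.vstack([np.hstack([c(S['top']['image'],348,232,48),c(S['top']['image'],158,215,48)]),np.hstack([c(S['scene']['image'],175,262,48),c(S['scene']['image'],282,168,48)])])
save(a,'crops')
for th in ['ring_clamp_grip','empty_clamp_bar_end']:
    for n in S:
        s=S[n]; o=outline_of(th,n)[0]; ys,xs=np.nonzero(o['mask'])
        # bar rectangle from mask, top face at z=.156
        P=np.array([ray(s,u,v,.15)[:2] for u,v in zip(xs,ys)])
        r=cv2.minAreaRect((P*1000).astype(np.float32)); 
        w,V=np.linalg.eigh(np.cov(P.T)); d=V[:,1]; 
        print(th,n,'mean',P.mean(0).round(3),'axis deg',np.degrees(np.arctan2(d[1],d[0])).round(1),'rect',np.round(r[0],0),np.round(r[1],0),round(r[2],1))
    
E
```

```text
ring_clamp_grip scene mean [0.467 0.031] axis deg -147.0 rect [468.  27.] [67. 48.] 41.8
ring_clamp_grip top mean [0.455 0.039] axis deg -137.3 rect [456.  40.] [67. 21.] 44.3
empty_clamp_bar_end scene mean [0.501 0.434] axis deg 74.3 rect [503. 433.] [66. 69.] 32.4
empty_clamp_bar_end top mean [0.487 0.445] axis deg -146.0 rect [487. 445.] [68. 17.] 32.5
```

View pics/crops.png

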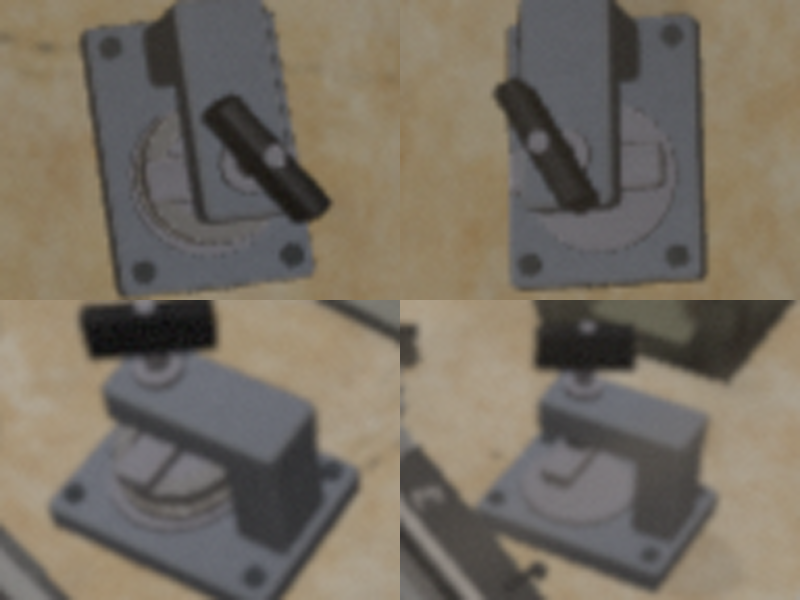

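The crops show the ring (thick rim) on the left clamp at y≈0.04. The right-hand clamp's disc is bare, so the networks are correct. Next I'll refine the bar pose and clamp yaw.

```bash
cat > fit.py <<'E'
from h import *
from scipy.optimize import minimize
def sil(s,x,y,a,K=4):
    L,W=.033,.007; c,d=np.cos(a),np.sin(a)
    C=[proj(s,[x+c*i*L-d*j*W,y+d*i*L+c*j*W,z]) for i in(-1,1) for j in(-1,1) for z in(.126,.156)]
    h=cv2.convexHull((np.array(C)*16).astype(np.int32)); m=np.zeros((384,512),np.uint8)
    cv2.fillConvexPoly(m,h,255,cv2.LINE_AA,4); return m/255.
def fit(thing,S,x0):
    M={n:outline_of(thing,n)[0]['mask'].astype(float) for n in S}
    f=lambda p:sum(np.abs(sil(S[n],p[0]/100,p[1]/100,p[2])-M[n]).sum()/M[n].sum() for n in S)
    r=min((minimize(f,[x0[0]*100,x0[1]*100,x0[2]+k],method='Nelder-Mead',options=dict(initial_simplex=np.array([[0,0,0],[1,0,0],[0,1,0],[0,0,.2]])+[x0[0]*100,x0[1]*100,x0[2]+k])) for k in(-.1,0,.1)),key=lambda r:r.fun)
    return r.x[0]/100,r.x[1]/100,np.degrees(r.x[2]),r.fun
E
python3 - <<'E'
from fit import *
S={n:snapshot(n) for n in ['scene','top']}
for th,x0 in [('ring_clamp_grip',(.455,.037,.75)),('empty_clamp_bar_end',(.488,.443,.55))]:
    print(th,np.round(fit(th,S,x0),4)); 
    for n in S: print(n,np.round(fit(th,{n:S[n]},x0),4))
t=S['top']; g=lambda a,b:(348-48+a*.24,232-36+b*.24)
H=[ray(t,*g(*p),.022)[:2] for p in [(110,48),(145,271),(291,254)]]
print('holes',np.round(H,3)); d=H[0]-H[1]; e=H[1]-H[2]
print('yaw',np.degrees(np.arctan2(d[1],d[0])),np.degrees(np.arctan2(-e[0],e[1])))
print('dot',ray(t,*g(273,157),.156),ray(S['scene'],161.8,227.9,.156))
print('gauge edges',ray(t,402,225,.1),ray(t,282,240,.2))
E
```

```text
ring_clamp_grip [4.58100e-01 3.86000e-02 4.26532e+01 7.12400e-01]
scene [4.62000e-01 3.56000e-02 4.05432e+01 2.57500e-01]
top [4.56900e-01 4.00000e-02 4.19317e+01 3.80300e-01]
empty_clamp_bar_end [ 0.4897  0.4474 36.6767  0.5255]
scene [ 0.4918  0.4449 34.4996  0.1272]
top [ 0.4869  0.4461 38.1728  0.3542]
holes [[ 0.524  0.083]
 [ 0.409  0.068]
 [ 0.419 -0.007]]
yaw 7.780092176908139 7.46298638707327
dot [0.45608651 0.03726503 0.156     ] [0.45981865 0.03598701 0.156     ]
gauge edges [ 0.4793441  -0.05004278  0.1       ] [0.43897367 0.19285787 0.2       ]
```

>>> jog_arm([
  {"hand": 0.087,"linear": [0,0,-0.036],"twist": [0,0,0]},
  {"hand": 0.087,"linear": [0,0,-0.036],"twist": [0,0,0]},
  {"hand": 0.087,"linear": [0,0,-0.036],"twist": [0,0,0]},
  {"hand": 0.087,"linear": [0,0,-0.036],"twist": [0,0,0]},
  {"hand": 0.087,"linear": [0,0,0],"twist": [0,0,0]},
  {"hand": 0.087,"linear": [0,0,0],"twist": [0,0,0]},
])

```text
clock: 1.8
eef_pos: [0.2183, 0.5856, 0.5512]
orientation: [0.0, 0.177, 0.984, 0.002]
wrist_force: [-0.0, 0.2, -0.4]
finger_gap: 0.994
```

>>> jog_arm([
  {"hand": 0.087,"linear": [-0.0277,-0.0287,0],"twist": [0,0,0]},
  {"hand": 0.087,"linear": [-0.0277,-0.0287,0],"twist": [0,0,0]},
  {"hand": 0.087,"linear": [-0.0277,-0.0287,0],"twist": [0,0,0]},
  {"hand": 0.087,"linear": [-0.0277,-0.0287,0],"twist": [0,0,0]},
  {"hand": 0.087,"linear": [-0.0277,-0.0287,0],"twist": [0,0,0]},
  {"hand": 0.087,"linear": [-0.0277,-0.0287,0],"twist": [0,0,0]},
  {"hand": 0.087,"linear": [-0.0277,-0.0287,0],"twist": [0,0,0]},
  {"hand": 0.087,"linear": [-0.0277,-0.0287,0],"twist": [0,0,0]},
])

```text
clock: 2.47
eef_pos: [0.3461, 0.291, 0.5475]
orientation: [-0.001, 0.177, 0.984, -0.001]
wrist_force: [0.4, 0.2, 0.4]
finger_gap: 0.999
```

>>> jog_arm([
  {"hand": 0.087,"linear": [-0.0277,-0.0287,0],"twist": [0,0,0]},
  {"hand": 0.087,"linear": [-0.0277,-0.0287,0],"twist": [0,0,0]},
  {"hand": 0.087,"linear": [-0.0277,-0.0287,0],"twist": [0,0,0]},
  {"hand": 0.087,"linear": [-0.0277,-0.0287,0],"twist": [0,0,0]},
  {"hand": 0.087,"linear": [-0.0277,-0.0287,0],"twist": [0,0,0]},
  {"hand": 0.087,"linear": [-0.0277,-0.0287,0],"twist": [0,0,0]},
  {"hand": 0.087,"linear": [-0.0277,-0.0287,0],"twist": [0,0,0]},
  {"hand": 0.087,"linear": [0,0,0],"twist": [0,0,0]},
  {"hand": 0.087,"linear": [0,0,0],"twist": [0,0,0]},
])

```text
clock: 3.22
eef_pos: [0.4576, 0.0351, 0.5477]
orientation: [-0.001, 0.18, 0.984, -0.0]
wrist_force: [0.2, -0.2, 0.4]
finger_gap: 1.003
```

>>> jog_arm([
  {"hand": 0.087,"linear": [0,0,0],"twist": [0,0,-0.109]},
  {"hand": 0.087,"linear": [0,0,0],"twist": [0,0,-0.109]},
  {"hand": 0.087,"linear": [0,0,0],"twist": [0,0,-0.109]},
  {"hand": 0.087,"linear": [0,0,0],"twist": [0,0,-0.109]},
  {"hand": 0.087,"linear": [0,0,0],"twist": [0,0,-0.109]},
  {"hand": 0.087,"linear": [0,0,0],"twist": [0,0,-0.109]},
  {"hand": 0.087,"linear": [0,0,0],"twist": [0,0,-0.109]},
  {"hand": 0.087,"linear": [0,0,0],"twist": [0,0,-0.109]},
  {"hand": 0.087,"linear": [0,0,0],"twist": [0,0,-0.109]},
  {"hand": 0.087,"linear": [0,0,0],"twist": [0,0,-0.109]},
])

```text
clock: 4.05
eef_pos: [0.4569, 0.0386, 0.5478]
orientation: [-0.001, -0.362, 0.932, 0.0]
wrist_force: [0.2, -0.0, -0.2]
finger_gap: 1.0
```

```bash
python3 - <<'E'
from fit import *
s=snapshot('wrist'); save(s['image'],'wrist1')
for o in outline_of('ring_clamp_grip','wrist'): print(o['p'],o['bbox'])
try: print(np.round(fit('ring_clamp_grip',{'wrist':s},(.458,.037,.74)),4))
except Exception as e: print(e)
st=sense();print(st['eef_pos'],st['orientation'],st['joint_positions'],st['finger_gap'])
E
```

```text
0.89 [260.5, 166.5, 10.7, 54.0]
[4.5870e-01 3.8200e-02 4.0864e+01 2.1030e-01]
[0.45696286 0.03828201 0.54805963] [-5.24250347e-04 -3.58064062e-01  9.33696867e-01  1.13070546e-04] [-0.79769984 -0.127088    0.55721346  1.64581778  0.06701858  1.60479504
  2.06127928] 1.0011552768224254
```

View pics/wrist1.png

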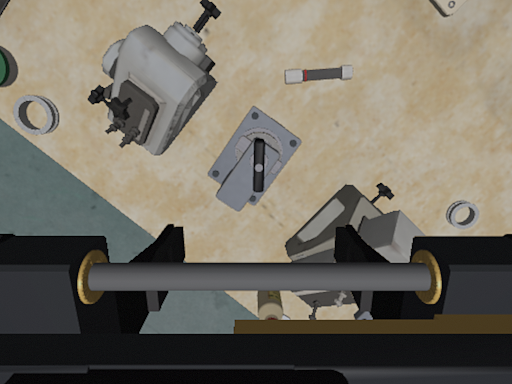

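Wrist view: the bar lies at (260,166), parallel to the fingers, and its fit (0.458, 0.038, 41°) agrees with the other cameras. Descending now.

>>> jog_arm([
  {"hand": 0.087,"linear": [0,0,0.03],"twist": [0,0,0]},
  {"hand": 0.087,"linear": [0,0,0.03],"twist": [0,0,0]},
  {"hand": 0.087,"linear": [0,0,0.03],"twist": [0,0,0]},
  {"hand": 0.087,"linear": [0,0,0.03],"twist": [0,0,0]},
  {"hand": 0.087,"linear": [0,0,0.03],"twist": [0,0,0]},
  {"hand": 0.087,"linear": [0,0,0.03],"twist": [0,0,0]},
  {"hand": 0.087,"linear": [0,0,0.02],"twist": [0,0,0]},
  {"hand": 0.087,"linear": [0,0,0.02],"twist": [0,0,0]},
  {"hand": 0.087,"linear": [0,0,0.02],"twist": [0,0,0]},
  {"hand": 0.087,"linear": [0,0,0],"twist": [0,0,0]},
])

```text
clock: 5.03
eef_pos: [0.4557, 0.0376, 0.3053]
orientation: [-0.003, -0.357, 0.934, 0.0]
wrist_force: [-1.1, 0.4, -0.2]
finger_gap: 1.001
```

>>> jog_arm([
  {"hand": 0.03,"linear": [0,0,0],"twist": [0,0,0]},
  {"hand": 0.03,"linear": [0,0,0],"twist": [0,0,0]},
  {"hand": 0.03,"linear": [0,0,0],"twist": [0,0,0]},
  {"hand": 0.03,"linear": [0,0,0],"twist": [0,0,0]},
  {"hand": 0.03,"linear": [0,0,0],"twist": [0,0,0]},
  {"hand": 0.03,"linear": [0,0,0],"twist": [0,0,0]},
], grip_force=10)

```text
clock: 5.53
eef_pos: [0.4574, 0.0372, 0.3092]
orientation: [0.0, -0.358, 0.934, 0.0]
wrist_force: [-0.2, 0.4, 0.3]
finger_gap: 0.627
```

>>> jog_arm([
  {"hand": 0.03,"linear": [0,0,0.002],"twist": [0,0,0]},
  {"hand": 0.03,"linear": [0,0,0],"twist": [0,0,0]},
  {"hand": 0.03,"linear": [0,0,0],"twist": [0,0,0]},
  {"hand": 0.03,"linear": [0,0,0],"twist": [0,0,0]},
  {"hand": 0.0,"linear": [0,0,0],"twist": [0,0,0]},
  {"hand": 0.0,"linear": [0,0,0],"twist": [0,0,0]},
  {"hand": 0.0,"linear": [0,0,0],"twist": [0,0,0]},
  {"hand": 0.0,"linear": [0,0,0],"twist": [0,0,0]},
  {"hand": 0.0,"linear": [0,0,0],"twist": [0,0,0]},
  {"hand": 0.0,"linear": [0,0,0],"twist": [0,0,0]},
], grip_force=10)

```text
clock: 6.37
eef_pos: [0.4569, 0.0376, 0.3067]
orientation: [-0.0, -0.359, 0.933, 0.001]
wrist_force: [-4.6, 3.9, 3.9]
finger_gap: 0.16
```

>>> jog_arm([
  {"hand": 0.0,"linear": [0,0,0],"twist": [0,0,0]},
  {"hand": 0.0,"linear": [0,0,0],"twist": [0,0,0]},
  {"hand": 0.0,"linear": [0,0,0],"twist": [0,0,0]},
], grip_force=40)

```text
clock: 6.62
eef_pos: [0.4569, 0.0376, 0.3067]
orientation: [-0.0, -0.359, 0.933, 0.001]
wrist_force: [-4.1, 3.9, 3.3]
finger_gap: 0.161
```

>>> jog_arm([
  {"hand": 0.0,"linear": [0,0,0],"twist": [0,0,0.06]},
  {"hand": 0.0,"linear": [0,0,0],"twist": [0,0,0.06]},
  {"hand": 0.0,"linear": [0,0,0],"twist": [0,0,0.06]},
  {"hand": 0.0,"linear": [0,0,0],"twist": [0,0,0.06]},
  {"hand": 0.0,"linear": [0,0,0],"twist": [0,0,0.06]},
  {"hand": 0.0,"linear": [0,0,0],"twist": [0,0,0]},
])

```text
clock: 7.12
eef_pos: [0.4569, 0.0377, 0.3067]
orientation: [-0.0, -0.213, 0.977, 0.001]
wrist_force: [-5.2, 4.1, 3.7]
finger_gap: 0.16
```

```bash
python3 - <<'E'
from h import *
st=sense();q=st['orientation'];print(st['eef_pos'],'bar deg',2*np.degrees(np.arctan2(q[2],q[1]))-180,st['wrist_force'],st['ft_torque'],st['finger_gap'],st['joint_positions'])
E
```

```text
[0.45691425 0.03765693 0.30670025] bar deg 24.635944079138994 [-5.15673562  4.08351183  3.67181971] [ 0.8656776   1.04556009 -0.13373018] 0.16043746170186543 [-0.77854243  0.03332127  0.61512634  2.03369174 -0.02289713  1.08178582
  1.84787394]
```

>>> jog_arm([
  {"hand": 0.0,"linear": [0,0,0],"twist": [0,0,0.09]},
  {"hand": 0.0,"linear": [0,0,0],"twist": [0,0,0.09]},
  {"hand": 0.0,"linear": [0,0,0],"twist": [0,0,0.09]},
  {"hand": 0.0,"linear": [0,0,0],"twist": [0,0,0.09]},
  {"hand": 0.0,"linear": [0,0,0],"twist": [0,0,0.09]},
  {"hand": 0.0,"linear": [0,0,0],"twist": [0,0,0.09]},
  {"hand": 0.0,"linear": [0,0,0],"twist": [0,0,0.09]},
  {"hand": 0.0,"linear": [0,0,0],"twist": [0,0,0.09]},
  {"hand": 0.0,"linear": [0,0,0],"twist": [0,0,0.09]},
  {"hand": 0.0,"linear": [0,0,0],"twist": [0,0,0]},
])

```text
clock: 7.95
eef_pos: [0.4569, 0.0377, 0.3067]
orientation: [-0.001, 0.19, 0.982, 0.0]
wrist_force: [-4.3, 3.7, 3.6]
finger_gap: 0.158
```

```bash
python3 - <<'E'
from h import *
st=sense();q=st['orientation'];print(st['eef_pos'],'bar deg',2*np.degrees(np.arctan2(q[2],q[1]))-180,st['wrist_force'],st['ft_torque'],st['finger_gap'])
for n in ['top','wrist','scene']:
    s=snapshot(n)
    for o in outline_of('ring_clamp_tab',n)[:2]:
        u,v,w,h=o['bbox']; print(n,round(o['p'],2),o['bbox'],ray(s,u,v,.013))
    fr=np.array([.409,.068])-np.array([.419,-.007])
    yaw=np.radians(7.6); c=np.array([.466,.036])
    print('expect tab px',proj(s,[.398,.029,.015]))
    save(s['image'],n+'2')
E
```

```text
[0.45691524 0.03770425 0.3066601 ] bar deg -21.88077257897652 [-4.2818328   3.68038111  3.62206733] [ 0.84897542  0.91479457 -0.04507335] 0.15790025327227583
expect tab px [352.54922258 266.83173446]
wrist 0.56 [228.0, 131.8, 24.2, 25.3] [0.39903679 0.03059201 0.013     ]
expect tab px [225.63513013 131.5727752 ]
expect tab px [149.20848691 259.86753784]
```

The wrist camera already detects the tab at (228,132), where it is expected. Screw ≈1.17 rad; I'll carry on to ≈1.38 and look.

>>> jog_arm([
  {"hand": 0.0,"linear": [0,0,0],"twist": [0,0,0.07]},
  {"hand": 0.0,"linear": [0,0,0],"twist": [0,0,0.07]},
  {"hand": 0.0,"linear": [0,0,0],"twist": [0,0,0.07]},
  {"hand": 0.0,"linear": [0,0,0],"twist": [0,0,0]},
  {"hand": 0.0,"linear": [0,0,0],"twist": [0,0,0]},
])

```text
clock: 8.67
eef_pos: [0.4569, 0.0377, 0.3067]
orientation: [-0.001, 0.289, 0.957, 0.0]
wrist_force: [-4.0, 3.2, 2.5]
finger_gap: 0.16
```

```bash
python3 - <<'E'
from h import *
st=sense();q=st['orientation'];print('bar deg',2*np.degrees(np.arctan2(q[2],q[1]))-180,st['wrist_force'],st['ft_torque'],st['finger_gap'])
s=snapshot('wrist')
for o in outline_of('ring_clamp_tab','wrist')[:2]:
    u,v,w,h=o['bbox']; print(round(o['p'],2),o['bbox'],o['mask'].sum(),ray(s,u,v,.013))
old=cv2.cvtColor(cv2.imread('pics/wrist2.png'),cv2.COLOR_BGR2RGB)
f=lambda im:cv2.resize(im[90:210,180:280],(400,480),interpolation=cv2.INTER_CUBIC)
save(np.hstack([f(old),f(s['image'])]),'tab3')
E
```

```text
bar deg -33.61529685793306 [-3.95576502  3.20200737  2.51581616] [ 0.80686647  0.90575587 -0.05994053] 0.1604642727553741
0.65 [261.7, 252.0, 26.6, 132.4] 2901 [0.51307874 0.00310477 0.013     ]
0.55 [213.7, 139.6, 22.4, 23.5] 291 [0.39760385 0.02849325 0.013     ]
```

View pics/tab3.png

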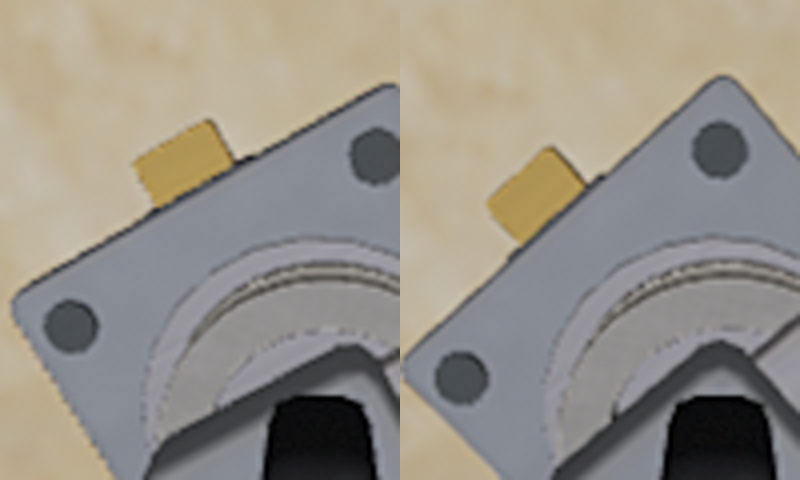

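The tab is clearly out in both crops: about 49 px long on the left and 52 px on the right, against 84 px for its 20 mm width, so ≈12 mm. I'll measure it properly from both pictures and recheck the clamp yaw, before releasing or turning any more.

```bash
python3 - <<'E'
from h import *
s=snapshot('wrist')
g=lambda p:(180+p[0]/4,90+p[1]/4)
hol=[ray(s,*g(p),.022)[:2] for p in [(460-400,377),(720-400,150)]]
d=hol[1]-hol[0]; print('holes',np.round(hol,4),'spacing',np.linalg.norm(d),'yaw',np.degrees(np.arctan2(d[1],d[0]))%180-90)
n=np.array([-d[1],d[0]])/np.linalg.norm(d); n*=-np.sign(n[0])
im=s['image'].astype(int); m=((im[...,0]-im[...,2])>60)&(im[...,0]>120); m[:, :195]=0; m[:,235:]=0; m[:120]=0; m[160:]=0
ys,xs=np.nonzero(m); print('px',len(xs))
for z in (.011,.015,.019):
    P=np.array([ray(s,u,v,z)[:2] for u,v in zip(xs,ys)]); r=cv2.minAreaRect((P*1000).astype(np.float32)); print(z,np.round(r[1],1),'tip beyond holes',((P-hol[0])@n).max())
base=[ray(s,*g(p),.022)[:2] for p in [(5,360),(318,76)]]; print('front edge beyond holes',[(b-hol[0])@n for b in base])
for n_ in ['scene','top']:
    from h import *
E
```

```text
holes [[ 0.4203 -0.0071]
 [ 0.411   0.0688]] spacing 0.07648866987956443 yaw 6.993415524995115
px 304
0.011 [12.3 19.4] tip beyond holes 0.02510507576589982
0.015 [12.1 19.1] tip beyond holes 0.024974658958683543
0.019 [11.9 18.8] tip beyond holes 0.02484424215146726
front edge beyond holes [np.float64(0.010790866864974909), np.float64(0.011779701319827203)]
```

Tab ≈12–13 mm out (fully out = 12), and the bar angle puts the screw at ≈1.36 rad. I'll stop here, open and lift straight up.

>>> jog_arm([
  {"hand": 0.087,"linear": [0,0,0],"twist": [0,0,0]},
  {"hand": 0.087,"linear": [0,0,0],"twist": [0,0,0]},
  {"hand": 0.087,"linear": [0,0,0],"twist": [0,0,0]},
  {"hand": 0.087,"linear": [0,0,0],"twist": [0,0,0]},
  {"hand": 0.087,"linear": [0,0,0],"twist": [0,0,0]},
  {"hand": 0.087,"linear": [0,0,0],"twist": [0,0,0]},
  {"hand": 0.087,"linear": [0,0,0],"twist": [0,0,0]},
  {"hand": 0.087,"linear": [0,0,0],"twist": [0,0,0]},
])

```text
clock: 9.48
eef_pos: [0.4573, 0.0371, 0.3067]
orientation: [0.0, 0.289, 0.957, 0.0]
wrist_force: [0.4, -0.2, 0.4]
finger_gap: 0.682
```

>>> jog_arm([
  {"hand": 0.087,"linear": [0,0,-0.02],"twist": [0,0,0]},
  {"hand": 0.087,"linear": [0,0,-0.03],"twist": [0,0,0]},
  {"hand": 0.087,"linear": [0,0,-0.03],"twist": [0,0,0]},
  {"hand": 0.087,"linear": [0,0,-0.03],"twist": [0,0,0]},
  {"hand": 0.087,"linear": [0,0,-0.03],"twist": [0,0,0]},
  {"hand": 0.087,"linear": [0,0,-0.03],"twist": [0,0,0]},
  {"hand": 0.087,"linear": [0,0,-0.03],"twist": [0,0,0]},
  {"hand": 0.087,"linear": [0,0,-0.02],"twist": [0,0,0]},
  {"hand": 0.087,"linear": [0,0,0],"twist": [0,0,0]},
  {"hand": 0.087,"linear": [0,0,0],"twist": [0,0,0]},
])

```text
clock: 10.32
eef_pos: [0.4574, 0.0371, 0.5274]
orientation: [0.001, 0.289, 0.957, 0.001]
wrist_force: [-0.3, -0.2, -0.9]
finger_gap: 1.001
```

```bash
python3 - <<'E'
from fit import *
S={n:snapshot(n) for n in ['wrist','scene','top']}
for th,x0,cs in [('ring_clamp_grip',(.457,.038,-.6),['wrist']),('empty_clamp_bar_end',(.488,.446,.62),['scene'])]:
    for c in cs:
        try: print(th,c,np.round(fit(th,{c:S[c]},x0),3))
        except Exception as e: print(th,c,'err',e)
st=sense(); print(st['clock'],st['eef_pos'],st['wrist_force'],st['finger_gap'])
im=S['wrist']['image']; u,v=proj(S['wrist'],[.45,.035,.02]).astype(int); print(u,v)
a=im[max(0,v-60):v+60,max(0,u-80):u+80]; b=S['scene']['image'][90:330,110:430]
save(np.hstack([cv2.resize(a,(400,300),interpolation=cv2.INTER_CUBIC),cv2.resize(b,(400,300))]),'end')
E
```

```text
ring_clamp_grip wrist [  0.46    0.037 -33.683   0.216]
empty_clamp_bar_end scene [ 0.493  0.442 32.246  0.279]
10.5667 [0.45713511 0.03716287 0.52578306] [ 0.63072828 -0.73335566  0.79695901] 1.0034641190044318
255 148
```

View pics/end.png

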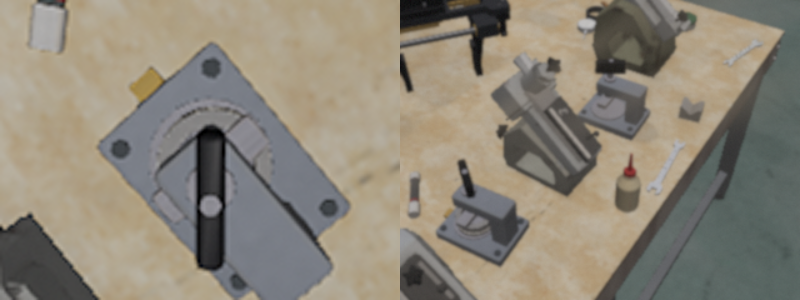

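The bar stays at −33.7°, the tab stands out at (147,83), the gripper is clear, and the empty clamp looks unchanged. Handing in.

```bash
python3 -c "
from bench import *
print(hand_in())"
```

```text
the job is handed in; nothing more can be done
None
```

I gripped the ring clamp's bar handle, turned it about 76° clockwise, opened the gripper, lifted clear and handed the job in at about 10.6 s of the 37 s allowed.

**Ring clamp:** after release the bar sits at −33.7°, against a clamp yaw of 7–7.6°. That puts the screw at about 1.36 rad, past the 1.3 rad where the tab is fully out and well below 1.65 rad (20° further). Before release the tab measured about 12–13 mm out, where fully out is 12 mm. I did not re-measure it afterwards, but the last picture still shows it out.

**Empty clamp:** the arm did not go near it after lifting away. One camera's fit of its bar angle gave 34.5° before and 32.2° after. Taken separately, the two cameras' first fits were 34.5° and 38.2°, so I put this down to fit noise. In the last picture it looks unchanged.

**A disagreement:** the tab already looked nearly fully out when I estimated the screw at 1.17 rad. Either the spring snaps it out early or my angle estimate is up to about 0.13 rad low. In that case the screw is at about 1.5 rad, still inside the limit.

The wrist force was under 8 N at every reading, and nothing else appeared to have moved in the last picture.

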